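# Seat a bar in a fixture and snug the screw clamp

## Task

Slide the flat metal bar along its channel until its end sits home against the end stop, gently, without ramming it. Then turn the clamp's T-handle clockwise (seen from above) until the foot meets the bar and snug it by feel to about 10 newtons of push at the end of the T-handle; let go and leave the bar clamped at the stop. Do not disturb the other things on the worktop.

Things in the scene. Friction and masses are not known exactly. Their poses are not given: they have to be found in the camera images.
- bed_mid (a point): Holding fixture fixed to the worktop: dark steel bed 300 x 104 x 16 mm. Point on the bed's top face, 16 mm above the worktop; x axis along the channel, the way the bar must be pushed; z up. The bed reaches from x -170 to +130 mm. Two steel rails (10 wide, 8 high, x -150 to +100 mm) leave a channel 33 mm wide along x.
- bridge_top (a point): Clamp bridge of the fixture, over the channel at x = +60 mm of bed_mid: 34 mm along x, 100 mm wide, on two pillars, underside 59 mm above the bed. This point: top of its middle boss, on the vertical screw axis, 84 mm above the bed; nothing of the bridge is higher. Axes as bed_mid.
- channel_end (a point): Centre of the end stop's inner face, which the bar must meet: 11 mm above the bed, at x = +100 mm of bed_mid; axes as bed_mid. The stop is a steel block 60 mm wide, 20 mm high, with a rubber facing.
- bar_tail (a point): Centre of the rear end face (the one to push on) of the loose flat aluminium bar, 190 long, 30 wide, 22 mm high, about 0.35 kg, friction about 0.6, lying in the channel; 11 mm above the bed. Its upper 14 mm stand above the rails. x axis along the bar to its front end.
- bar_head (a point): Centre of the front end face of the same bar, 190 mm from bar_tail; it starts 15 to 40 mm short of the end stop.
- handle_mid (a point): Centre of the T-handle on the screw axis, 28 to 35 mm above bridge_top at the start: a level steel cross bar, 10 mm in diameter, 16 mm end balls, 114 mm over all, x axis along it, z up; hub 22 mm in diameter, 20 mm high. Clockwise from above lowers it with screw and foot 2 mm per radian; it stays where left.
- foot_spot (a point): Fixed spot on the bed right below the clamp foot, which is a 24 mm rubber disc on stiff springs at the lower end of the screw; it starts 2 to 9 mm clear of the bar. Free, turning takes about 0.05 N m; once the foot bears, 0.3 to 0.6 N m more per radian. Snug is about 0.4 N m (10 N square to the cross bar, 40 mm from the axis), felt while it turns: at rest it fades; over 0.6 is too tight.

How it is judged:
On the way, in this order (a step that is already met when the one before it is completed fails the run):
1. the bar is home against the end stop, with the clamp's foot not yet on it (x of bar_head in the frame of channel_end above -0.002 m and contact force between foot and bar below 1 N), for 0.2 s.
2. the clamp's foot bears on the bar (contact force between foot and bar above 15 N), for 0.2 s.
At the end, for the whole second after the job is handed in: The bar's front end is within 2.5 mm of the end stop and the clamp's foot presses on the bar with 15 to 85 N (10 N of push at the handle gives about 40 N), the bar at rest (x of bar_head in the frame of channel_end above -0.0025 m and contact force between foot and bar between 15 and 85 N and linear speed of bar below 0.01 m/s); the robot touches nothing.
It fails at once if the bar is rammed against the end stop (over 40 N) (contact force between bar and end_stop above 40 N).
It fails at once if the clamp is overtightened (foot over 110 N on the bar) (contact force between foot and bar above 110 N).
It fails at once if another thing on the worktop is moved more than 15 mm (distance of any of reagent_a, reagent_b, cup, timer, stapler from where it was at the start of the episode above 0.015 m).
It also fails if it takes over 58 s, if anything falls off the work surface, if the arm or the gripper's body presses on something with over 40 N, if the wrist force passes 120 N, or if a joint passes its speed limit or range.

## Robot

A 6-joint arm with a two-finger parallel gripper is mounted at the origin on a cart in front of the work surface, level with it; the furniture and walls round the work are solid. World frame = base frame: x ahead of the robot, y to its left, z up, the work surface at z = 0. Lengths are in m, angles in rad, forces in N, time in s.
With the tool pointing down it reaches from about 0.4 to 0.825 m from the base axis. Payload 7 kg.
Tool frame: the origin (TCP) lies at the very end of the fingers, on their centre line; the grasp point (between the pads) lies 19 mm behind it; z points along the fingers, y is the line along which they close (so a half turn about z gives the same grasp; the last joint's range is limited). The gripper opens to 88 mm and grips with 3 to 60 N. Pads are 19 mm wide; open, the fingers measure 130 mm over their backs; the gripper's body (78 mm by 193 mm) begins 47 mm behind the grasp point.
Start: joints at [1.498, 0.359, 0.012, 0, -1.224, -0.288], TCP at [0.238, 0.632, 0.227] pointing down, gripper open.
Joint ranges: [-3.07, 3.07], [-1.43, 2.12], [-1.02, 1.25], [-3.03, 1.67], [-3.05, -0], [-3.03, 3.03]. Speed limits (rad/s): [2.39, 2.39, 3.01, 3.14, 3.14, 3.14].

## Interface

Orientations are given as a unit quaternion [x, y, z, w].
In Python, from rig import bot gives the robot as it stands.
- The arm moves only by the shell command python3 -m creep 'ROWS' [FORCE]. ROWS is JSON, a list of rows, each a list of 3 entries, a list of its own where there are three numbers: the turn, a rotation vector about the tool's x, y, z in rad, then the shift along the tool's x, y, z in cm, then the closure, from -1 (fully open) to 1 (shut). In form: [[[rx, ry, rz], [dx, dy, dz], claw], ...]. A call has exactly 8 rows; each row is the pose to reach, as a shift and turn from the pose commanded when the call began, along the tool's axes at that moment; what a row does not reach only later rows make up. A row lasts 1/8 s, in which the tool goes at most 62.5 mm and 10.7 degrees, less where a joint would pass 70% of its speed; a pose out of reach is approached as far as the arm can. A call with a gripper value outside its range is refused whole. The fingers move at their own pace and stop on an object; FORCE is the grip in N (left out, the last holds). Time passes only in rows, so rows that repeat a pose let the fingers close, or fill a call up. It gives the time, the measured TCP pose, the force, the opening and the grip force at its end, in the units of the state.
- bot.observe(): the state, without advancing time (a new reading comes with each control period).
- bot.get_image(name): name is "scene" or "top"; returns a dict with "image" (420x560x3 uint8, red, green, blue), "fovy" (degrees; the focal length in pixels is half the picture's height over the tangent of half this angle, whatever the lens; pixels are square), "cx", "cy" (the principal point, pixels), "rvec" (rotation vector, rad) and "tvec" (3), from world to camera coordinates, as OpenCV has them. Camera axes: x right, y down, z forward; pixel columns grow to the right and rows downward; lengths in m; the calibration is good to about 2 mm. A picture is of the moment at which its call begins. There is no depth.
- bot.close_job(): hands the job in; it is judged then, once.
Trained networks look in a picture, given as the dict that the camera call returned (one of the last four; its "shot" number tells which), for a name from the list of things; names that differ only in an ending like _2 or _b are one class to them, and where a whole thing is asked for, a point or a joint stands for the part that bears it (a point fixed in the world has none). Each returns a list of dicts, best first, with "p" (0 to 1); they miss things now and then, are a little off and sometimes report something else, mostly with a low value. They report only what shows in the picture. A call takes as long as a camera call.
- bot.spot_in(picture, label): "centre" ([x, y, z] in m, in the coordinates of the camera as it stood for that picture, good to about 4 mm: the middle of the surface that is visible of it).
The state is a dict: "clock": time; "joint_pos": joint angles; "qd": joint speeds; "tau": joint torques, N m; "ee_pos": TCP position; "orientation": TCP orientation; "ft_force": force on the tool from outside, world axes, zero at the start; "moment": the same for the moment, N m; "finger_gap": finger opening in m; "grip_force": force on a finger pad.
Only numpy, scipy, OpenCV 4.12 (cv2) and the standard library are available. Lean on these libraries where they do the work, as an engineer would, in place of code of your own. Each camera call takes 0.05 s, during which the arm holds its last target. There are 200 camera calls.

## Working session

There is one attempt and no reset: what is moved stays moved. The work goes in short steps, Python scripts to look and compute and a shell command to move; the robot and the scene stay as the last step left them, time stands still between calls to the robot, and variables do not carry over. Pictures are saved under pics/ and viewed, at most 10 in all, crops included, and the job is handed in when it is done.

```bash
mkdir -p pics
cat > h.py <<'E'
import numpy as np,cv2
from rig import bot
from scipy.spatial.transform import Rotation as R
np.set_printoptions(precision=4,suppress=True)
def world(p,c):
    M=cv2.Rodrigues(np.array(p["rvec"],float))[0]; return M.T@(np.array(c)-np.array(p["tvec"]).ravel())
def pix(p,w):
    M=cv2.Rodrigues(np.array(p["rvec"],float))[0]; c=M@np.array(w)+np.array(p["tvec"]).ravel()
    f=p["image"].shape[0]/2/np.tan(np.radians(p["fovy"])/2); return np.array([p["cx"],p["cy"]])+f*c[:2]/c[2]
def onz(p,uv,z):
    M=cv2.Rodrigues(np.array(p["rvec"],float))[0];f=p["image"].shape[0]/2/np.tan(np.radians(p["fovy"])/2)
    d=M.T@np.array([(uv[0]-p["cx"])/f,(uv[1]-p["cy"])/f,1]);o=-M.T@np.array(p["tvec"]).ravel()
    return o+d*(z-o[2])/d[2]
E
python3 - <<'E'
from h import *
for n in("scene","top"):
    p=bot.get_image(n); cv2.imwrite(f"pics/{n}0.png",p["image"][:,:,::-1]); print(n,p["fovy"],-cv2.Rodrigues(np.array(p["rvec"],float))[0].T@np.array(p["tvec"]).ravel())
    for l in("bed_mid","bridge_top","channel_end","bar_tail","bar_head","handle_mid","foot_spot","reagent_a","cup","timer","stapler"):
        try: print(l,[(round(d["p"],2),world(p,d["centre"]),pix(p,world(p,d["centre"])).round()) for d in bot.spot_in(p,l)[:2]])
        except Exception as e: print(l,e)
print(bot.observe())
E
```

```text
scene 43.27949612650484 [-0.0728 -0.1506  0.6356]
bed_mid [(0.74, array([0.4548, 0.1735, 0.0146]), array([274., 281.]))]
bridge_top [(0.62, array([0.4526, 0.1712, 0.0217]), array([274., 279.]))]
channel_end [(0.93, array([0.4518, 0.1737, 0.0148]), array([273., 282.])), (0.73, array([0.4378, 0.2079, 0.0376]), array([250., 270.]))]
bar_tail [(0.73, array([0.4391, 0.2084, 0.0373]), array([250., 269.]))]
bar_head [(0.85, array([0.442 , 0.2064, 0.037 ]), array([252., 269.]))]
handle_mid [(0.78, array([0.5064, 0.1397, 0.1352]), array([307., 212.]))]
foot_spot [(0.74, array([0.4487, 0.1702, 0.0164]), array([274., 283.])), (0.17, array([0.504 , 0.1391, 0.1301]), array([307., 215.]))]
reagent_a it knows: bar_head, bar_tail, bed_mid, bridge_top, channel_end, foot_spot, handle_mid
cup it knows: bar_head, bar_tail, bed_mid, bridge_top, channel_end, foot_spot, handle_mid
timer it knows: bar_head, bar_tail, bed_mid, bridge_top, channel_end, foot_spot, handle_mid
stapler it knows: bar_head, bar_tail, bed_mid, bridge_top, channel_end, foot_spot, handle_mid
top 50.203496080975384 [0.4678 0.2102 0.952
[... 792 characters left out ...]
nnel_end, foot_spot, handle_mid
timer it knows: bar_head, bar_tail, bed_mid, bridge_top, channel_end, foot_spot, handle_mid
stapler it knows: bar_head, bar_tail, bed_mid, bridge_top, channel_end, foot_spot, handle_mid
{'clock': 0.8, 'joint_pos': array([ 1.4981,  0.3586,  0.0119, -0.    , -1.2241, -0.2881]), 'qd': array([-0.0016, -0.001 , -0.    , -0.0017, -0.0005,  0.0004]), 'tau': array([  0.0006, -58.2283,  29.3287,   7.0021,   0.0127,  -0.    ]), 'ee_pos': array([0.2383, 0.6315, 0.2266]), 'orientation': array([ 0.9838, -0.1794, -0.    , -0.    ]), 'ft_force': array([0.2386, 0.0476, 0.2005]), 'moment': array([ 0.032 , -0.0601, -0.0033]), 'grip_force': 0.0, 'finger_gap': 0.0880777796178738}
```

View pics/scene0.png

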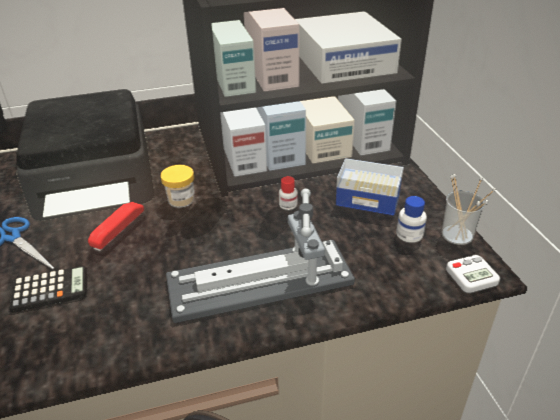

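View pics/top0.png

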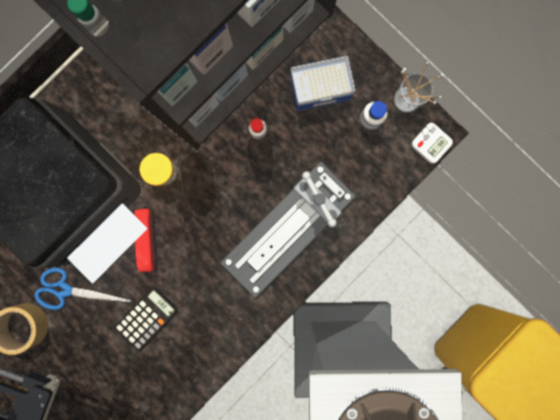

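The scene view shows the fixture (bed 170–350, 240–310), the handle at about (306,212) and the stop on the right. The top view shows the bed running from (240,275) up to (335,180), with the handle near (320,198). I'll crop the fixture and enlarge it.

Run:
```python
from h import *
p=bot.get_image("top"); im=p["image"][150:305,210:365,::-1]
a=cv2.resize(im,None,fx=3.8,fy=3.8,interpolation=cv2.INTER_CUBIC)
cv2.imwrite("pics/topc.png",a)
q=bot.get_image("scene");cv2.imwrite("pics/scc.png",cv2.resize(q["image"][180:320,160:360,::-1],None,fx=4,fy=4,interpolation=cv2.INTER_CUBIC))
print(pix(p,[0,0,0]),pix(p,[.1,0,0]),pix(p,[0.238,.632,.227]), pix(q,[0.238,.632,.227]))
```

```text
[387.6144 447.2341] [386.6938 398.3355] [ 20.4208 370.5866] [-73.8651 163.6084]
```

View pics/topc.png

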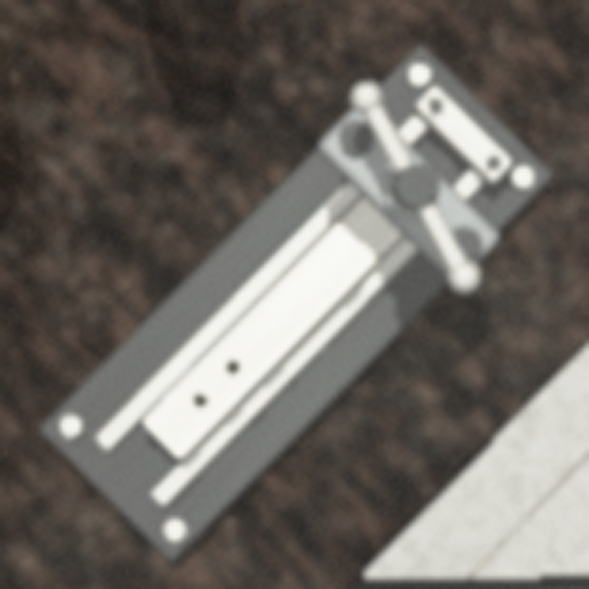

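View pics/scc.png

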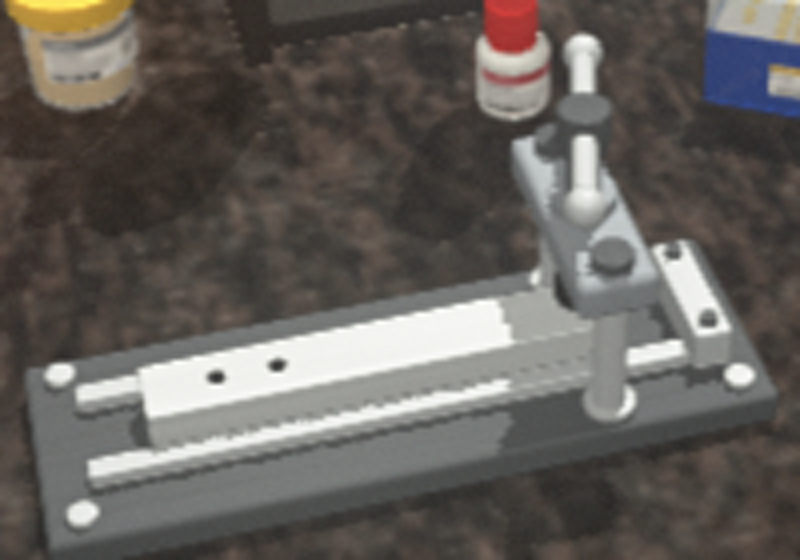

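The crop shows the bed corners at about (420,47), (550,175), (42,430) and (172,560). The bar's rear end runs (144,422)–(182,460), and the handle balls are at (367,95) and (464,276). In the second crop the handle stands above the bridge and the bar ends short of the stop. I'll turn these into positions.

Run:
```python
from h import *
p=bot.get_image("top");q=bot.get_image("scene")
T=lambda u,v,z:onz(p,(u/3.8+210,v/3.8+150),z)
S=lambda u,v,z:onz(q,(u/4+160,v/4+180),z)
fl,fr,rl,rr=[T(*c,.016) for c in((420,47),(550,175),(42,430),(172,560))]
print(fl,fr,rl,rr,"L",np.linalg.norm(fl-rl),np.linalg.norm(fr-rr),"W",np.linalg.norm(fl-fr))
s=[T(*c,.02) for c in((420,74),(523,177),(70,426),(174,530))]
x=(s[0]+s[1]-s[2]-s[3]);yaw=np.arctan2(x[1],x[0]);x=x[:2]/np.hypot(*x[:2]);y=np.array([-x[1],x[0]])
c1=(fl+fr+rl+rr)/4; c2=sum(s)/4; print("yaw",yaw,c1,c2, "yaw edges",[np.arctan2(*(a-b)[1::-1]) for a,b in((fl,rl),(fr,rr))])
O=(c1[:2]+c2[:2])/2+.02*x
# scene check: screws
s2=[S(*c,.02) for c in((60,375),(83,514),(739,377))];print("scene screws",s2,"top",s[2],s[3],s[1])
t=(T(144,422,.038)+T(182,460,.038))/2
b=[T(367,95,.132),T(464,276,.132)]; h=sum(b)/2
b2=[S(582,52,.132),S(583,205,.132)];h2=sum(b2)/2
for n,v in(("tail",t),("tail sc",(S(139,370,.038)+S(152,411,.038))/2),("handle",h),("handle sc",h2),("ballA",b[0]),("ballB",b[1]),("A sc",b2[0]),("B sc",b2[1]),("stopfacetop",T(460,140,.036))):print(n,v,"fix:",np.array([x,y])@(v[:2]-O))
print("bedmid",O, "bridge axis exp",O+.06*x,np.linalg.norm(b[0]-b[1]))
```

```text
[0.595  0.1334 0.016 ] [0.5234 0.0626 0.016 ] [0.3863 0.3429 0.016 ] [0.315  0.2723 0.016 ] L 0.2957032172241846 0.29565942591989697 W 0.10068880800856107
yaw -0.7915236003733934 [0.4549 0.2028 0.016 ] [0.4555 0.2025 0.02  ] yaw edges [np.float64(-0.7873096660062153), np.float64(-0.7885529177750715)]
scene screws [array([0.3856, 0.3228, 0.02  ]), array([0.3294, 0.2667, 0.02  ]), array([0.5187, 0.0755, 0.02  ])] top [0.3886 0.3271 0.02  ] [0.3318 0.2709 0.02  ] [0.5222 0.0781 0.02  ]
tail [0.3817 0.2753 0.038 ] fix: [-0.1233 -0.0013]
tail sc [0.3817 0.2733 0.038 ] fix: [-0.1219 -0.0027]
handle [0.5121 0.146  0.132 ] fix: [0.0603 0.0007]
handle sc [0.5094 0.1444 0.132 ] fix: [ 0.0595 -0.0024]
ballA [0.5561 0.1689 0.132 ] fix: [0.0749 0.048 ]
ballB [0.4681 0.1232 0.132 ] fix: [ 0.0457 -0.0467]
A sc [0.5524 0.1669 0.132 ] fix: [0.0738 0.044 ]
B sc [0.4664 0.1219 0.132 ] fix: [ 0.0453 -0.0488]
stopfacetop [0.5416 0.1141 0.036 ] fix: [ 0.1037 -0.0008]
bedmid [0.4693 0.1884] bridge axis exp [0.5114 0.1458] 0.09913703086162057
```

```bash
python3 -m creep '[[[0,0,0.15],[4,5,0],1],[[0,0,0.3],[9,10,0],1],[[0,0,0.428],[13,15,0],1],[[0,0,0.428],[18,21,0],1],[[0,0,0.428],[22.9,27,0],1],[[0,0,0.428],[22.9,27,4],1],[[0,0,0.428],[22.9,27,10],1],[[0,0,0.428],[22.9,27,14],1]]' 20
```

```text
clock: 2.0
ee_pos: [0.3571, 0.2968, 0.0851]
orientation: [0.923, -0.385, -0.0, -0.0]
ft_force: [0.5, 1.1, 0.3]
finger_gap: 0.013
grip_force: 0.0
```

```bash
python3 -m creep '[[[0,0,0],[0,0,2.5],1],[[0,0,0],[0,0,4],1],[[0,0,0],[0,0,5],1],[[0,0,0],[0,0,5.7],1],[[0,0,0],[0,0,5.7],1],[[0,0,0],[0.5,0,5.7],1],[[0,0,0],[1,0,5.7],1],[[0,0,0],[1,0,5.7],1]]'
python3 - <<'E'
from h import *
p=bot.get_image("top");a=cv2.resize(p["image"][180:305,210:365,::-1],None,fx=3.2,fy=3.2,interpolation=cv2.INTER_CUBIC)
q=bot.get_image("scene");b=cv2.resize(q["image"][200:320,160:300,::-1],None,fx=2,fy=2,interpolation=cv2.INTER_CUBIC)
o=np.zeros((400,790,3),np.uint8);o[:,:496]=a;o[:240,500:780]=b;cv2.imwrite("pics/c2.png",o);print(bot.observe()["ft_force"])
E
```

```text
clock: 3.0
ee_pos: [0.3646, 0.2908, 0.0299]
orientation: [0.923, -0.385, 0.0, -0.0]
ft_force: [-0.5, 0.1, -0.4]
finger_gap: 0.0005
grip_force: 0.0
[-0.1939  0.042   0.1923]
```

View pics/c2.png

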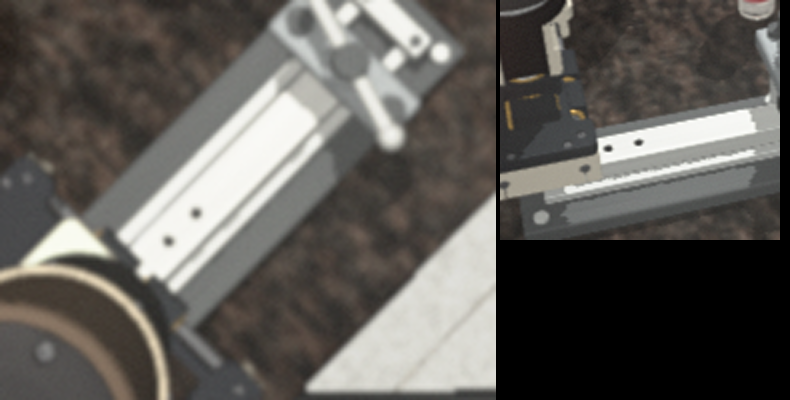

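```bash
python3 -m creep '[[[0,0,0],[0.6,0,0],1],[[0,0,0],[1.0,0,0],1],[[0,0,0],[1.4,0,0],1],[[0,0,0],[1.8,0,0],1],[[0,0,0],[2.2,0,0],1],[[0,0,0],[2.6,0,0],1],[[0,0,0],[3.0,0,0],1],[[0,0,0],[3.4,0,0],1]]'
python3 - <<'E'
from h import *
for i in range(3):
    p=bot.get_image("top");o=bot.observe();print(o["ft_force"],o["ee_pos"])
E
```

```text
clock: 4.1
ee_pos: [0.3884, 0.2666, 0.0295]
orientation: [0.923, -0.384, -0.0, 0.0]
ft_force: [-1.1, 1.1, 0.2]
finger_gap: 0.0002
grip_force: 0.9
[-0.421   0.1712 -0.0474] [0.3886 0.2663 0.0295]
[ 0.141  -0.3349 -0.1809] [0.3885 0.2664 0.0295]
[-0.3245  1.0552  0.5943] [0.3884 0.2665 0.0296]
```

```bash
python3 -m creep '[[[0,0,0],[0.15,0,0],1],[[0,0,0],[0.3,0,0],1],[[0,0,0],[0.4,0,0],1],[[0,0,0],[0.5,0,0],1],[[0,0,0],[0.6,0,0],1],[[0,0,0],[0.7,0,0],1],[[0,0,0],[0.8,0,0],1],[[0,0,0],[0.85,0,0],1]]'
python3 - <<'E'
from h import *
for l in "ab":
  p=bot.get_image("top");o=bot.observe();print(o["ft_force"],o["ee_pos"])
q=bot.get_image("scene")
a=cv2.resize(p["image"][160:280,240:360,::-1],None,fx=4,fy=4,interpolation=cv2.INTER_CUBIC)
b=cv2.resize(q["image"][200:300,260:360,::-1],None,fx=3,fy=3,interpolation=cv2.INTER_CUBIC)
o=np.zeros((480,790,3),np.uint8);o[:,:480]=a;o[:300,485:785]=b;cv2.imwrite("pics/c3.png",o)
E
```

```text
clock: 5.25
ee_pos: [0.3943, 0.2608, 0.0296]
orientation: [0.923, -0.384, 0.0, -0.0]
ft_force: [-1.2, 1.9, -1.5]
finger_gap: 0.0004
grip_force: 0.9
[-0.0013  1.2678  0.1239] [0.3943 0.2607 0.0295]
[-0.6629  0.4036  0.2879] [0.3943 0.2607 0.0296]
```

View pics/c3.png

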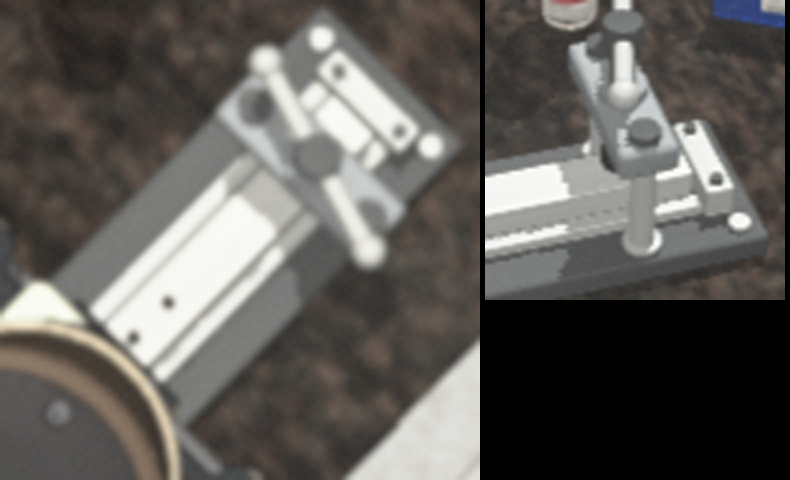

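The bar's head now shows beyond the bridge, at about (350,120) in the crop, only a few mm short of the stop. I'll creep on in 0.5 mm rows.

```bash
python3 -m creep '[[[0,0,0],[0.05,0,0],1],[[0,0,0],[0.1,0,0],1],[[0,0,0],[0.15,0,0],1],[[0,0,0],[0.2,0,0],1],[[0,0,0],[0.25,0,0],1],[[0,0,0],[0.3,0,0],1],[[0,0,0],[0.35,0,0],1],[[0,0,0],[0.35,0,0],1]]'
```

```text
clock: 6.4
ee_pos: [0.3964, 0.2586, 0.0296]
orientation: [0.923, -0.384, -0.0, -0.0]
ft_force: [-4.5, 3.6, 0.1]
finger_gap: 0.0007
grip_force: 3.0
```

```bash
python3 -m creep '[[[0,0,0],[0.03,0,0],1],[[0,0,0],[0.06,0,0],1],[[0,0,0],[0.09,0,0],1],[[0,0,0],[0.09,0,0],1],[[0,0,0],[0.09,0,0],1],[[0,0,0],[0.09,0,0],1],[[0,0,0],[0.09,0,0],1],[[0,0,0],[0.09,0,0],1]]'
```

```text
clock: 7.4
ee_pos: [0.3967, 0.2587, 0.0296]
orientation: [0.923, -0.384, -0.0, -0.001]
ft_force: [-9.7, 8.0, 1.2]
finger_gap: 0.0005
grip_force: 6.0
```

The bar is home: about 12.5 N at the fingers with no more motion. I'll back off, rise, and go above the handle with the gripper partly open.

```bash
python3 -m creep '[[[0,0,0],[-0.3,0,0],1],[[0,0,0],[-2,0,0],1],[[0,0,0],[-2,0,-6],1],[[0,0,0],[-2,0,-12],1],[[0,0,-0.15],[-2,0,-18],-0.32],[[0,0,-0.3],[4,0,-19],-0.32],[[0,0,-0.45],[10,0,-19],-0.32],[[0,0,-0.6],[16,0,-19],-0.32]]'
python3 -m creep '[[[0,0,0],[0,0,0],-0.32],[[0,0,0],[0,0,0],-0.32],[[0,0,0],[0,0,0],-0.32],[[0,0,0],[0,0,0],-0.32],[[0,0,0],[0,0,0],-0.32],[[0,0,0],[0,0,0],-0.32],[[0,0,0],[0,0,0],-0.32],[[0,0,0],[0,0,0],-0.32]]'
python3 - <<'E'
from h import *
p=bot.get_image("top");q=bot.get_image("scene");o=bot.observe();print(o["ft_force"],o["moment"],o["joint_pos"],o["ee_pos"])
a=cv2.resize(p["image"][140:280,240:380,::-1],None,fx=3,fy=3,interpolation=cv2.INTER_CUBIC)
b=cv2.resize(q["image"][160:300,240:360,::-1],None,fx=3,fy=3,interpolation=cv2.INTER_CUBIC)
cv2.imwrite("pics/c4.png",np.hstack([a,b]))
E
```

```text
clock: 8.4
ee_pos: [0.5082, 0.1461, 0.2203]
orientation: [0.995, -0.095, 0.001, -0.0]
ft_force: [-0.1, 1.9, 0.6]
finger_gap: 0.0345
grip_force: 0.0
clock: 9.4
ee_pos: [0.5071, 0.1475, 0.2196]
orientation: [0.995, -0.098, -0.0, 0.0]
ft_force: [-0.9, 0.1, -0.5]
finger_gap: 0.0578
grip_force: 0.0
[0.4373 0.1041 0.6979] [-0.0117 -0.0212 -0.0202] [ 0.6547  0.1217 -0.3204 -0.     -1.1288  0.7191] [0.5071 0.1475 0.2196]
```

View pics/c4.png

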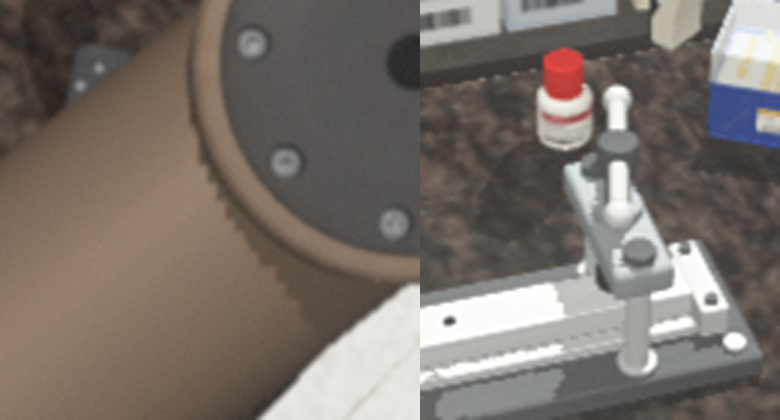

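The scene view shows the bar flush with the stop and the handle unmoved. I'll centre over the screw axis and lower the fingers on either side of the cross bar.

```bash
python3 -m creep '[[[0,0,0],[0.39,0.18,1],-0.32],[[0,0,0],[0.39,0.18,4],-0.32],[[0,0,0],[0.39,0.18,6],-0.32],[[0,0,0],[0.39,0.18,8],-0.32],[[0,0,0],[0.39,0.18,9.5],-0.32],[[0,0,0],[0.39,0.18,10.8],-0.32],[[0,0,0],[0.39,0.18,10.8],-0.32],[[0,0,0],[0.39,0.18,10.8],-0.32]]'
python3 - <<'E'
from h import *
o=bot.observe();print(o["ft_force"],o["moment"],o["joint_pos"],o["ee_pos"])
E
```

```text
clock: 10.5
ee_pos: [0.5109, 0.1452, 0.1121]
orientation: [0.995, -0.098, 0.0, -0.0]
ft_force: [-0.0, -0.2, -0.3]
finger_gap: 0.0577
grip_force: 0.0
[-0.0013 -0.2498 -0.2966] [0.0325 0.0346 0.0017] [ 0.6464  0.2297 -0.4587  0.0003 -0.8817  0.7275] [0.5109 0.1452 0.1121]
```

```bash
cat > o.py <<'E'
from h import *
o=bot.observe();print("F",o["ft_force"],"M",o["moment"],"q6",o["joint_pos"][5],o["ee_pos"],o["clock"])
E
python3 -m creep '[[[0,0,0.12],[0,0,0],-0.32],[[0,0,0.24],[0,0,0],-0.32],[[0,0,0.36],[0,0,0],-0.32],[[0,0,0.48],[0,0,0],-0.32],[[0,0,0.6],[0,0,0],-0.32],[[0,0,0.7],[0,0,0],-0.32],[[0,0,0.8],[0,0,0],-0.32],[[0,0,0.9],[0,0,0],-0.32]]' >/dev/null; python3 o.py
```

```text
F [ 0.0377  0.8842 -0.5723] M [ 0.0599 -0.0622  0.021 ] q6 -0.1757306395989468 [0.5109 0.1452 0.1124] 11.5
```

```bash
python3 -m creep '[[[0,0,0.08],[0,0,0],-0.32],[[0,0,0.16],[0,0,0],-0.32],[[0,0,0.24],[0,0,0],-0.32],[[0,0,0.32],[0,0,0],-0.32],[[0,0,0.40],[0,0,0],-0.32],[[0,0,0.48],[0,0,0],-0.32],[[0,0,0.56],[0,0,0],-0.32],[[0,0,0.64],[0,0,0],-0.32]]' >/dev/null; python3 o.py
python3 - <<'E'
from h import *
q=bot.get_image("scene")
cv2.imwrite("pics/c5.png",cv2.resize(q["image"][150:300,220:370,::-1],None,fx=4,fy=4,interpolation=cv2.INTER_CUBIC))
E
```

```text
F [-0.0787  0.3858 -1.8538] M [ 0.0692 -0.0926  0.0195] q6 -0.8150267926558267 [0.5108 0.1452 0.1123] 12.5
```

View pics/c5.png

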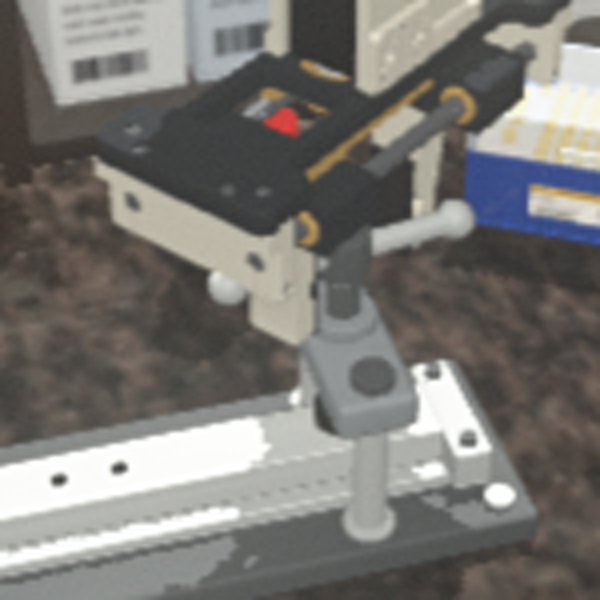

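The handle is turning: the cross bar now lies along the channel, with balls at (228,287) and (457,218). I'll carry on in chunks, reading the moment after each.

```bash
python3 -m creep '[[[0,0,0.06],[0,0,0],-0.32],[[0,0,0.12],[0,0,0],-0.32],[[0,0,0.18],[0,0,0],-0.32],[[0,0,0.24],[0,0,0],-0.32],[[0,0,0.30],[0,0,0],-0.32],[[0,0,0.36],[0,0,0],-0.32],[[0,0,0.42],[0,0,0],-0.32],[[0,0,0.48],[0,0,0],-0.32]]' >/dev/null; python3 o.py
```

```text
F [-0.3664  0.5075 -0.7979] M [-0.0042 -0.035   0.0779] q6 -1.2930104768234199 [0.5108 0.1452 0.1122] 13.55
```

```bash
python3 -m creep '[[[0,0,0.06],[0,0,0],-0.32],[[0,0,0.12],[0,0,0],-0.32],[[0,0,0.18],[0,0,0],-0.32],[[0,0,0.24],[0,0,0],-0.32],[[0,0,0.30],[0,0,0],-0.32],[[0,0,0.36],[0,0,0],-0.32],[[0,0,0.42],[0,0,0],-0.32],[[0,0,0.48],[0,0,0],-0.32]]' >/dev/null; python3 o.py
```

```text
F [ 0.2912  0.2073 -2.3819] M [ 0.0746 -0.0908  0.0693] q6 -1.7729993686346561 [0.5108 0.1452 0.1122] 14.55
```

```bash
python3 -m creep '[[[0,0,0.06],[0,0,0],-0.32],[[0,0,0.12],[0,0,0],-0.32],[[0,0,0.18],[0,0,0],-0.32],[[0,0,0.24],[0,0,0],-0.32],[[0,0,0.30],[0,0,0],-0.32],[[0,0,0.36],[0,0,0],-0.32],[[0,0,0.42],[0,0,0],-0.32],[[0,0,0.48],[0,0,0],-0.32]]' >/dev/null; python3 o.py
```

```text
F [-0.2024  0.0584 -0.7362] M [ 0.0371 -0.0666 -0.051 ] q6 -2.2530307014482913 [0.5108 0.1452 0.1122] 15.55
```

```bash
python3 -m creep '[[[0,0,0.08],[0,0,0],-0.32],[[0,0,0.16],[0,0,0],-0.32],[[0,0,0.24],[0,0,0],-0.32],[[0,0,0.32],[0,0,0],-0.32],[[0,0,0.40],[0,0,0],-0.32],[[0,0,0.48],[0,0,0],-0.32],[[0,0,0.55],[0,0,0],-0.32],[[0,0,0.62],[0,0,0],-0.32]]' >/dev/null; python3 o.py
```

```text
F [ 0.1834  0.9018 -3.464 ] M [ 0.15   -0.4384  0.2397] q6 -2.8731462012533764 [0.5106 0.1452 0.1118] 16.55
```

The moment has risen to 0.24 N m, so the foot is bearing, but joint 6 is near its limit. I'll release, lift, turn back half a turn and re-engage.

```bash
python3 -m creep '[[[0,0,-0.12],[0,0,0],-0.32],[[0,0,-0.3],[0,0,0],-0.32],[[0,0,-0.3],[0,0,-3],-0.32],[[0,0,-0.3],[0,0,-6],-0.32],[[0,0,-0.48],[0,0,-6],-0.32],[[0,0,-0.66],[0,0,-6],-0.32],[[0,0,-0.84],[0,0,-6],-0.32],[[0,0,-1.0],[0,0,-6],-0.32]]'
python3 -m creep '[[[0,0,-0.18],[0,0,0],-0.32],[[0,0,-0.36],[0,0,0],-0.32],[[0,0,-0.54],[0,0,0],-0.32],[[0,0,-0.72],[0,0,0],-0.32],[[0,0,-0.9],[0,0,0],-0.32],[[0,0,-1.08],[0,0,0],-0.32],[[0,0,-1.26],[0,0,0],-0.32],[[0,0,-1.4],[0,0,0],-0.32]]'
python3 -m creep '[[[0,0,-0.18],[0,0,0],-0.32],[[0,0,-0.36],[0,0,0],-0.32],[[0,0,-0.54],[0,0,0],-0.32],[[0,0,-0.72],[0,0,0],-0.32],[[0,0,-0.9],[0,0,0],-0.32],[[0,0,-1.04],[0,0,0],-0.32],[[0,0,-1.04],[0,0,2],-0.32],[[0,0,-1.04],[0,0,2],-0.32]]'; python3 o.py
```

```text
clock: 17.55
ee_pos: [0.5109, 0.1452, 0.1725]
orientation: [-0.175, 0.985, 0.0, 0.001]
ft_force: [-0.8, -0.3, 0.1]
finger_gap: 0.0581
grip_force: 0.0
clock: 18.55
ee_pos: [0.5109, 0.1452, 0.1724]
orientation: [0.768, -0.64, 0.0, -0.001]
ft_force: [-0.3, -0.6, -0.1]
finger_gap: 0.0579
grip_force: 0.0
clock: 19.55
ee_pos: [0.5099, 0.1446, 0.1511]
orientation: [0.984, -0.177, -0.001, 0.0]
ft_force: [-0.0, -0.2, 0.5]
finger_gap: 0.0583
grip_force: 0.0
F [-0.0404 -0.2324  0.5051] M [-0.0173  0.0397  0.0121] q6 0.5683196489399014 [0.5099 0.1446 0.1511] 19.55
```

```bash
python3 -m creep '[[[0,0,0],[0,0,1],-0.32],[[0,0,0],[0,0,2.5],-0.32],[[0,0,0],[0,0,3.5],-0.32],[[0,0,0],[0,0,4.0],-0.32],[[0,0,0.06],[0,0,4.0],-0.32],[[0,0,0.12],[0,0,4.0],-0.32],[[0,0,0.18],[0,0,4.0],-0.32],[[0,0,0.24],[0,0,4.0],-0.32]]'; python3 o.py
```

```text
clock: 20.55
ee_pos: [0.5107, 0.145, 0.1116]
orientation: [0.956, -0.295, 0.0, -0.0]
ft_force: [-0.2, 0.0, -0.0]
finger_gap: 0.0577
grip_force: 0.0
F [-0.2033  0.0315 -0.0105] M [-0.0122 -0.0472 -0.0103] q6 0.3255979285636747 [0.5107 0.145  0.1116] 20.55
```

```bash
python3 -m creep '[[[0,0,0.02],[0,0,0],-0.32],[[0,0,0.03],[0,0,0],-0.32],[[0,0,0.04],[0,0,0],-0.32],[[0,0,0.05],[0,0,0],-0.32],[[0,0,0.06],[0,0,0],-0.32],[[0,0,0.07],[0,0,0],-0.32],[[0,0,0.08],[0,0,0],-0.32],[[0,0,0.1],[0,0,0],-0.32]]' >/dev/null; python3 o.py
```

```text
F [-0.595   0.5541 -0.2281] M [0.4283 0.2119 0.2142] q6 0.2264958961685023 [0.5105 0.145  0.1116] 21.55
```

```bash
python3 -m creep '[[[0,0,0.02],[0,0,0],-0.32],[[0,0,0.04],[0,0,0],-0.32],[[0,0,0.06],[0,0,0],-0.32],[[0,0,0.08],[0,0,0],-0.32],[[0,0,0.10],[0,0,0],-0.32],[[0,0,0.12],[0,0,0],-0.32],[[0,0,0.14],[0,0,0],-0.32],[[0,0,0.16],[0,0,0],-0.32]]' >/dev/null; python3 o.py
```

```text
F [ 0.5224  2.5942 -3.3723] M [0.8138 0.0609 0.3006] q6 0.06620519087527495 [0.5105 0.145  0.1115] 22.55
```

```bash
python3 -m creep '[[[0,0,0.015],[0,0,0],-0.32],[[0,0,0.03],[0,0,0],-0.32],[[0,0,0.045],[0,0,0],-0.32],[[0,0,0.06],[0,0,0],-0.32],[[0,0,0.075],[0,0,0],-0.32],[[0,0,0.09],[0,0,0],-0.32],[[0,0,0.105],[0,0,0],-0.32],[[0,0,0.12],[0,0,0],-0.32]]' >/dev/null; python3 o.py
```

```text
F [-0.1894  3.0694 -5.8074] M [1.1595 0.1326 0.2912] q6 -0.05344548112236937 [0.5104 0.145  0.1115] 23.55
```

```bash
python3 -m creep '[[[0,0,0.015],[0,0,0],-0.32],[[0,0,0.03],[0,0,0],-0.32],[[0,0,0.045],[0,0,0],-0.32],[[0,0,0.06],[0,0,0],-0.32],[[0,0,0.075],[0,0,0],-0.32],[[0,0,0.09],[0,0,0],-0.32],[[0,0,0.105],[0,0,0],-0.32],[[0,0,0.12],[0,0,0],-0.32]]' >/dev/null; python3 o.py
```

```text
F [-0.415   3.6034 -7.0456] M [1.321  0.3015 0.3614] q6 -0.17344164029995665 [0.5105 0.145  0.1115] 24.55
```

```bash
python3 -m creep '[[[0,0,0.01],[0,0,0],-0.32],[[0,0,0.02],[0,0,0],-0.32],[[0,0,0.03],[0,0,0],-0.32],[[0,0,0.04],[0,0,0],-0.32],[[0,0,0.05],[0,0,0],-0.32],[[0,0,0.06],[0,0,0],-0.32],[[0,0,0.07],[0,0,0],-0.32],[[0,0,0.085],[0,0,0],-0.32]]' >/dev/null; python3 o.py
```

```text
F [ 0.0709  3.9687 -8.7707] M [1.4951 0.4341 0.3499] q6 -0.2583724913461789 [0.5105 0.145  0.1116] 25.55
```

Snug at about 0.37 N m while turning. I'll let go and lift clear.

```bash
python3 -m creep '[[[0,0,-0.05],[0,0,0],-0.32],[[0,0,-0.15],[0,0,0],-0.32],[[0,0,-0.3],[0,0,0],-0.32],[[0,0,-0.3],[0,0,-2],-0.32],[[0,0,-0.3],[0,0,-6],-0.32],[[0,0,-0.3],[0,0,-11],-0.32],[[0,0,-0.3],[0,0,-14],-0.32],[[0,0,-0.3],[0,0,-14],-0.32]]'
python3 - <<'E'
from h import *
q=bot.get_image("scene")
cv2.imwrite("pics/c6.png",cv2.resize(q["image"][150:300,220:370,::-1],None,fx=4,fy=4,interpolation=cv2.INTER_CUBIC))
E
```

```text
clock: 26.55
ee_pos: [0.5126, 0.145, 0.2558]
orientation: [0.904, -0.427, 0.003, -0.003]
ft_force: [-0.6, -0.5, -0.8]
finger_gap: 0.0578
grip_force: 0.0
```

View pics/c6.png

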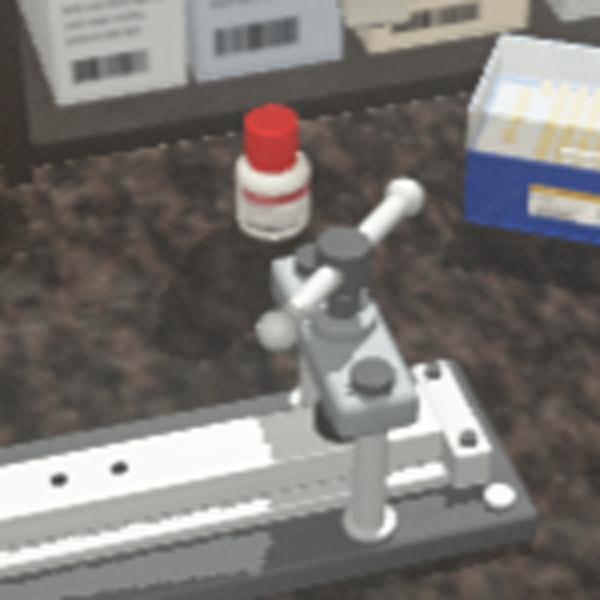

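The handle is lower, with the hub at (343,260). The foot is down on the bar at (335,420), the bar meets the stop at about (440,430), and the gripper is clear. Handing in.

```bash
python3 -c "
from rig import bot
print(bot.close_job())"
```

```text
the job is handed in; nothing more can be done
None
```

The bar sits home against the end stop, the clamp was snugged to about 0.37 N m (roughly 9 N at the handle), the gripper is clear, and the job was handed in at about 27 s; no verdict was returned.

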